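# Angle a parts tray past the lamp post into its bay

## Task

Put the long lidded parts tray away in the three-sided wooden bay at the back of the bench, fully home with its long side flat against the bay's back strip, by pushing now one end, now the other along the bench with the fingertips, because it has to be angled past the lamp post that stands in the way. Never pinch the tray, lift it off the bench or tip it, and leave the blower, loupe, jar and glass dome where they stand.

Things in the scene. Friction and masses are not known exactly. Their poses are not given: they have to be found in the camera images.
- tray: Loose white plastic parts tray with a flat clear lid, a closed block 240 mm long (its y axis), 32 mm wide (its x axis) and 26 mm high, about 0.25 kg; it slides on the bench with ordinary friction. Origin at the centre of its underside, z up. Its two ends are alike, so either may go left or right.
- bay: Fixed wooden strip frame, 22 mm high, open towards the robot, the bench its floor. Origin at bench level, middle of the back strip's inner face; x points through the back strip, away from the mouth; y along it. End strips (14 mm thick) have inner faces at y = -135, +135 mm and span x = -38 to 0; back strip x = 0 to 14. Tray home: centre at x = -16 mm, parallel to y, anywhere between the end strips.
- post: Fixed upright steel lamp socket post, 24 mm in diameter, 45 mm high, origin at bench level on its axis. It stands about 85 mm in front of the back strip and about 100 mm left or right of the bay's middle, so the tray cannot go straight in. The matching spot at the other end has only a flush steel cap, 28 mm wide, over which things slide freely.
- blower: Rust-red rubber bulb blower standing upright, 52 mm in diameter, 100 mm high; bystander, origin at the centre of its underside.
- loupe: Black eye loupe standing upright, 36 mm in diameter, 34 mm high; bystander, origin at the centre of its underside.
- jar: Small jar with white cap, 44 mm in diameter, 35 mm high; bystander, origin at the centre of its underside.
- dome: Glass dust dome with a knob, 72 mm in diameter, 56 mm high; bystander, origin at the centre of its underside.
There are look-alikes about, which are no part of the job. Several things look just like the tray: the one meant starts farthest from the robot's base.

How it is judged:
By the outcome, as a careful person would: the job done as asked, in the order asked, and still so for the second after the job is handed in, with the robot touching nothing.
It also fails if it takes over 72 s, if anything falls off the work surface, if the arm or the gripper's body presses on something with over 40 N, if the wrist force passes 120 N, or if a joint passes its speed limit or range.

## Robot

A 6-joint arm with a two-finger parallel gripper is mounted at the origin on the work surface. World frame = base frame: x ahead of the robot, y to its left, z up, the work surface at z = 0. Lengths are in m, angles in rad, forces in N, time in s.
With the tool pointing down it reaches from about 0.35 to 0.975 m from the base axis. Payload 4.9 kg.
Tool frame: the origin (TCP) lies at the very end of the fingers, on their centre line; the grasp point (between the pads) lies 19 mm behind it; y points along the fingers, z is the direction in which the jaws open and shut, and the axes are right-handed (so a half turn about y gives the same grasp; the last joint's range is limited). The gripper opens to 85 mm and grips with 20 to 120 N. Pads are 22 mm wide; open, the fingers measure 114 mm over their backs; the gripper's body (76 mm by 85 mm) begins 54 mm behind the grasp point. The pads swing forward as they close: fully open they stand 13 mm farther back than shut.
Start: joints at [-1.39, 0.053, 1.613, -0, 1.476, -0.119], TCP at [0.185, -0.597, 0.231] pointing down, gripper open.
Joint ranges: [-3.01, 3.01], [-1.01, 2.22], [0.06, 2.58], [-1.02, 4.17], [0.09, 2.62], [-3.14, 3.14]. Speed limits (rad/s): [2.57, 2.57, 3.14, 3.14, 3.14, 3.14].

## Interface

Orientations are given as a rotation vector (axis times angle).
In Python, from station import monitor, viewer, ticket gives the robot as it stands.
- The arm moves only by the tool servo_tool, never from a script. Its argument "commands" is one flat list of numbers, 7 for each row, row after row: the turn, a rotation vector about the tool's x, y, z in rad, then the shift along the tool's x, y, z in cm, then the opening, from 0 (shut) to 1 (fully open). In form: [rx, ry, rz, dx, dy, dz, claw, rx, ry, rz, dx, dy, dz, claw, ...]. A call has 1 to 20 rows; each row shifts and turns the pose as measured when the row begins, along the tool's axes as they then stand; what a row does not reach is not made up. A row lasts 1/10 s, in which the tool goes at most 50 mm and 8.59 degrees, less where a joint would pass 70% of its speed; a pose out of reach is approached as far as the arm can. A call is refused whole if a number of a shift passes 5 or a number of a turn 0.15, either way. A call with a gripper value outside its range is refused whole. The fingers move at their own pace and stop on an object; "grip_force" is the grip in N (left out, the last holds). Time passes only in rows, so rows that do not move let the fingers close. It gives the time, the measured TCP pose, the force and the opening at its end, in the units of the state.
- monitor.get_obs(): the state, without advancing time (a new reading comes with each control period).
- viewer.get_image(name): name is "scene" or "top" or "wrist"; returns a dict with "frame" (384x512x3 uint8, red, green, blue), "depth" (384x512 float32, m along the optical axis (not along the pixel's ray), 0 where there is no reading), "camera_matrix" (3x3 intrinsics, pixels), "cam_to_world" (4x4, takes a point from camera to world coordinates). Camera axes: x right, y down, z forward; pixel columns grow to the right and rows downward; lengths in m; the calibration is good to about 2 mm. A picture is of the moment at which its call begins.
- ticket.finish_job(): hands the job in, once; it reports no verdict.
The state is a dict: "t": time; "q": joint angles; "dq": joint speeds; "effort": joint torques, N m; "tool_pos": TCP position; "tool_rot": TCP orientation; "contact_force": force on the tool from outside, world axes, zero at the start; "wrist_torque": the same for the moment, N m; "opening": finger opening in m.
Only numpy, scipy, OpenCV 4.12 (cv2) and the standard library are available. Lean on these libraries where they do the work, as an engineer would, in place of code of your own. Each camera call takes 0.05 s, during which the arm holds its last target.

## Working session

There is one attempt and no reset: what is moved stays moved. The work goes in short steps, Python scripts to look and compute and a tool call to move; the robot and the scene stay as the last step left them, time stands still between calls to the robot, and variables do not carry over. Pictures are saved under pics/ and viewed, and the job is handed in when it is done.

Besides the shell and the picture viewer there is one more tool, called as name(argument=value, ...), one argument or row to a line, values as JSON. servo_tool: Moves the arm, as the interface text tells. Its arguments: {"type":"object","properties":{"commands":{"type":"array","items":{"type":"number"}},"grip_force":{"type":"number"}},"required":["commands"]}

```bash
ls; mkdir -p pics; python3 - <<'E'
from station import monitor, viewer
import cv2
print(monitor.get_obs())
for n in ["scene","top","wrist"]:
    im=viewer.get_image(n); cv2.imwrite(f"pics/{n}0.png",im["frame"][:,:,::-1])
    print(n,im["camera_matrix"].round(1).tolist(),im["cam_to_world"].round(3).tolist())
E
```

```text
pics
{'t': 0.0, 'q': array([-1.38996709e+00,  5.33359607e-02,  1.61431196e+00,  1.51360592e-05,
        1.47599565e+00, -1.18991502e-01]), 'dq': array([ 9.34845615e-04,  7.27060409e-06, -5.99747107e-04,  1.18481392e-03,
        6.33261528e-04, -4.86740100e-04]), 'effort': array([ 4.78802958e-04, -3.93679583e+01, -3.70177925e+01, -2.71463858e-05,
        7.07803789e-03, -9.23131438e-06]), 'tool_pos': array([ 0.1844887 , -0.59649239,  0.23006525]), 'tool_rot': array([-0.31121615,  2.06225265, -2.05798066]), 'contact_force': array([-0.08506249, -0.3215611 ,  0.4697312 ]), 'wrist_torque': array([-0.05411894,  0.04361711,  0.00123534]), 'opening': 0.08541118200114708}
scene [[420.7, 0.0, 253.3], [0.0, 420.7, 186.1], [0.0, 0.0, 1.0]] [[-0.04, 0.614, -0.788, 1.288], [0.999, 0.035, -0.024, 0.026], [0.013, -0.789, -0.615, 0.654], [0.0, 0.0, 0.0, 1.0]]
top [[348.2, 0.0, 259.2], [0.0, 348.2, 189.9], [0.0, 0.0, 1.0]] [[-0.016, -0.988, 0.154, 0.377], [-0.999, 0.02, 0.025, -0.009], [-0.028, -0.154, -0.988, 1.034], [0.0, 0.0, 0.0, 1.0]]
wrist [[325.3, 0.0, 256.8], [0.0, 325.3, 193.0], [0.0, 0.0, 1.0]] [[0.295, -0.904, -0.309, 0.264], [-0.955, -0.28, -0.094, -0.572], [-0.002, 0.323, -0.946, 0.373], [0.0, 0.0, 0.0, 1.0]]
```

View pics/top0.png

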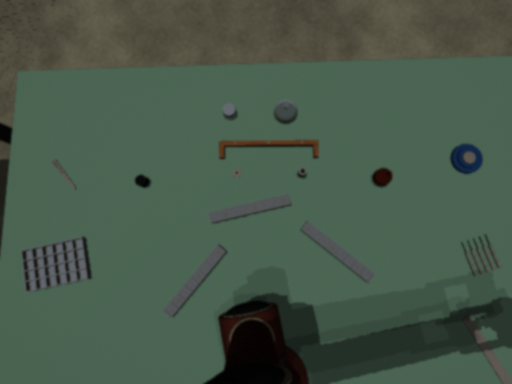

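View pics/scene0.png

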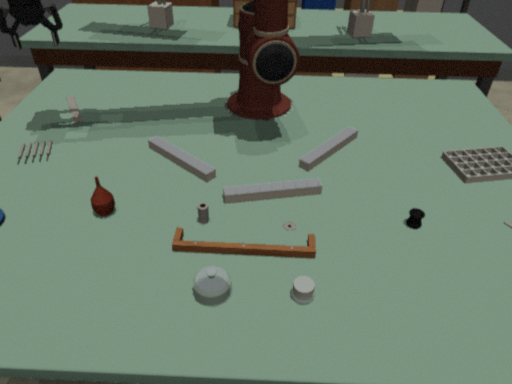

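View pics/wrist0.png

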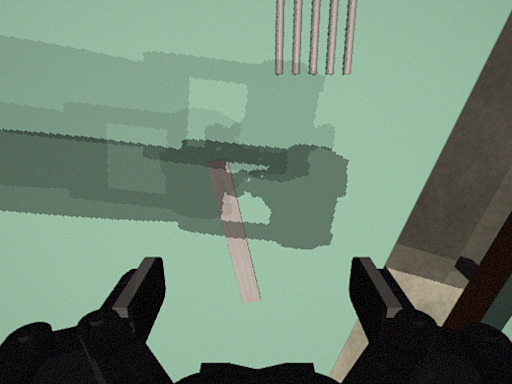

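The top picture shows the bay at about (269,145), opening downward, and the lamp post at (302,173). The flush cap is at (236,172). The tray meant is the one farthest from the base, centred at about (250,209). The others at (196,280) and (337,250) are look-alikes.

```bash
cat > h.py <<'E'
import numpy as np, cv2
from station import monitor, viewer
def cast(im,uv,z):
    uv=np.atleast_2d(np.asarray(uv,float)); K=im["camera_matrix"]; T=im["cam_to_world"]
    d=np.c_[(uv[:,0]-K[0,2])/K[0,0],(uv[:,1]-K[1,2])/K[1,1],np.ones(len(uv))]@T[:3,:3].T
    o=T[:3,3]; return o+d*((z-o[2])/d[:,2])[:,None]
def proj(im,p):
    K=im["camera_matrix"];T=im["cam_to_world"]; c=(np.atleast_2d(p)-T[:3,3])@T[:3,:3]
    u=c@K.T; return u[:,:2]/u[:,2:]
def crop(im,x0,y0,x1,y1,s,name):
    cv2.imwrite(name,cv2.resize(im["frame"][y0:y1,x0:x1,::-1],None,fx=s,fy=s,interpolation=cv2.INTER_CUBIC))
E
python3 - <<'E'
from h import *
import pickle
d={n:viewer.get_image(n) for n in ["top","scene"]}
pickle.dump(d,open("im0.pkl","wb"))
crop(d["top"],200,95,400,235,4,"pics/topc.png")
crop(d["scene"],80,160,340,320,3,"pics/scenec.png")
for n in d:
    hsv=cv2.cvtColor(d[n]["frame"],cv2.COLOR_RGB2HSV)
    u,v=(250,209) if n=="top" else (270,192)
    print(n,hsv[v,u],hsv[v+20,u], hsv[145,269] if n=="top" else hsv[248,240])
E
```

```text
top [110  17  89] [ 70  63 101] [ 14 146  42]
scene [15 33 94] [ 67  43 148] [ 12 154  98]
```

View pics/topc.png

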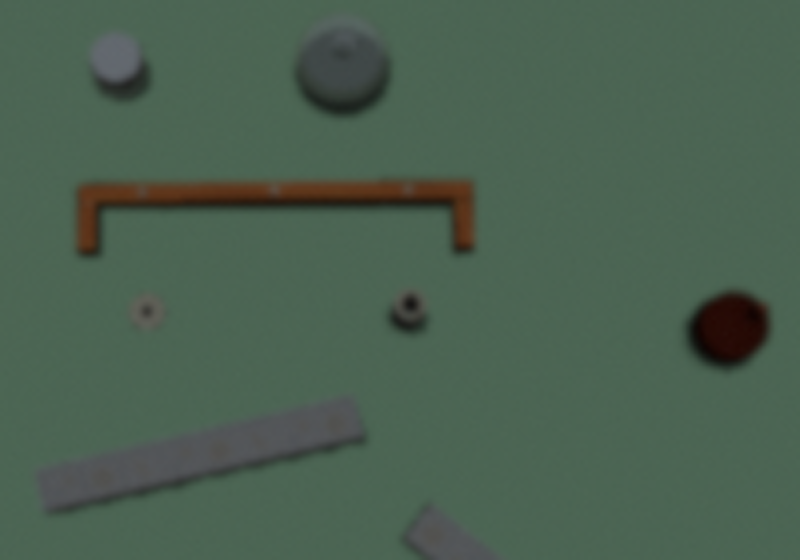

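View pics/scenec.png

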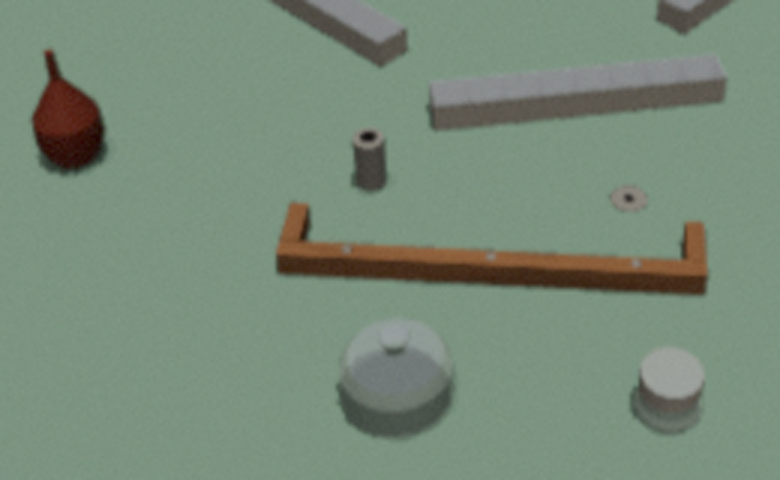

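The crop shows the bay's inner corners near (100,205) and (455,203), the post top near (410,303) and the tray running from (45,490) to (360,420). Now to measure these.

```bash
python3 - <<'E'
from h import *
import pickle
d=pickle.load(open("im0.pkl","rb"))
for n,im in d.items():
    hsv=cv2.cvtColor(im["frame"],cv2.COLOR_RGB2HSV)
    b=cv2.inRange(hsv,(4,90,25),(22,255,255))
    if n=="scene": b[:220]=0; b[:,:150]=0; b[265:]=0
    else: b[:130]=0; b[165:]=0; b[:,340:]=0
    c=max(cv2.findContours(b,0,1)[0],key=cv2.contourArea)
    print(n,"bay",cv2.boundingRect(c),cv2.minAreaRect(c))
    box=cv2.boxPoints(cv2.minAreaRect(c)); print(cast(im,box,.022).round(4)[:,:2].tolist())
    g=cv2.inRange(hsv,(0,0,60),(180,42 if n=="top" else 36,255))
    sx,sy=(250,209) if n=="top" else (270,192)
    g=cv2.morphologyEx(cv2.medianBlur(g,3),cv2.MORPH_OPEN,np.ones((3,3)))
    nl,lab,st,ce=cv2.connectedComponentsWithStats(g)
    l=lab[sy,sx]; print(l,st[l]) 
    m=(lab==l).astype('uint8'); c=max(cv2.findContours(m,0,1)[0],key=cv2.contourArea)
    r=cv2.minAreaRect(c); P=cast(im,cv2.boxPoints(r),.026)
    print("tray",r,P.round(4)[:,:2].tolist(),P.mean(0).round(4))
T=d["top"];S=d["scene"]
f=lambda u,v:(200+u/4,95+v/4); s=lambda u,v:(80+u/3,160+v/3)
print("post",cast(T,f(410,302),.045),cast(S,s(369,136),.045), "cap",cast(T,f(147,311),0),cast(S,s(628,198),0))
print("bay inner top",cast(T,[f(100,205),f(455,204),f(100,253),f(455,249)],.022))
print("bay back outer top edge scene",cast(S,[s(279,258),s(706,280)],.022), "front ends outer/inner top",cast(S,[s(290,204),s(309,207),s(685,223),s(704,224)],.022))
print("bay inner corners scene",cast(S,[s(300,240),s(685,262)],.022))
print("jar",cast(T,f(117,57),.035),"dome",cast(T,f(343,65),.03),"blower",cast(S,s(70,160),0.0))
E
```

```text
top bay (219, 140, 99, 18) ((267.9978942871094, 148.30322265625), (16.435243606567383, 98.15402221679688), 89.39049530029297)
[[0.6878, 0.1363], [0.6838, -0.1588], [0.6332, -0.1572], [0.6368, 0.1357]]
6 [209 194  82  29 984]
tray ((249.28707885742188, 208.08438110351562), (12.163774490356445, 82.51887512207031), 76.90811157226562) [[0.4733, 0.1679], [0.5237, -0.0676], [0.4887, -0.0746], [0.4387, 0.1596]] [0.4811 0.0463 0.026 ]
scene bay (172, 228, 144, 30) ((243.70309448242188, 242.53195190429688), (143.2157745361328, 23.33953857421875), 2.6025619506835938)
[[0.7023, -0.1557], [0.6344, -0.1666], [0.6378, 0.1413], [0.7048, 0.1341]]
46 [ 223  177  100   21 1133]
tray ((272.24591064453125, 187.20489501953125), (12.584467887878418, 99.67984008789062), 84.80557250976562) [[0.4856, -0.0744], [0.4347, 0.1703], [0.4856, 0.1686], [0.533, -0.067]] [0.4847 0.0494 0.026 ]
post [[ 0.58526824 -0.10989646  0.045     ]] [[ 0.58386234 -0.10632911  0.045     ]] cap [[0.59216077 0.08473059 0.        ]] [[0.5922058  0.08760818 0.        ]]
bay inner top [[ 0.66972424  0.11768959  0.022     ]
 [ 0.66410239 -0.14837812  0.022     ]
 [ 0.63262785  0.11772129  0.022     ]
 [ 0.62959034 -0.14699637  0.022     ]]
bay back outer top edge scene [[ 0.68843318 -0.15556688  0.022     ]
 [ 0.69353375  0.13618748  0.022     ]] front ends outer/inner top [[ 0.63506567 -0.15785285  0.022     ]
 [ 0.63741187 -0.14371192  0.022     ]
 [ 0.63930702  0.12539114  0.022     ]
 [ 0.6395958   0.1388497   0.022     ]]
bay inner corners scene [[ 0.67056338 -0.14428056  0.022     ]
 [ 0.67750129  0.12300059  0.022     ]]
jar [[0.78109511 0.10308151 0.035     ]] dome [[ 0.77211507 -0.06741841  0.03      ]] blower [[ 0.57283277 -0.34239636  0.        ]]
```

```bash
cat >> h.py <<'E'
from scipy.spatial.transform import Rotation as R
TH=-0.019; B0=np.array([0.672,-0.012])
Rb=np.array([[np.cos(TH),-np.sin(TH)],[np.sin(TH),np.cos(TH)]])
w2b=lambda p:(np.asarray(p)[...,:2]-B0)@Rb
b2w=lambda p:np.asarray(p)@Rb.T+B0
def go(o,tgt,zdir=None):
    """needed shift in tool axes (cm) and yaw ry (rad) to world tgt, tool z along zdir deg (mod 180)"""
    M=R.from_rotvec(o["tool_rot"]).as_matrix()
    dz=M.T@(np.asarray(tgt)-o["tool_pos"])*100
    ry=0; z=M[:,2]; a=np.degrees(np.arctan2(z[1],z[0]))
    if zdir is not None:
        dy=(zdir-a+90)%180-90   # world yaw needed
        ry=-np.radians(dy)      # tool y is down
    tilt=M[:,1]
    return dz.round(2),round(ry,3),round(a,1),tilt.round(3)
E
python3 - <<'E'
from h import *
o=monitor.get_obs(); M=R.from_rotvec(o["tool_rot"]).as_matrix(); print(M.round(3))
w=viewer.get_image("wrist"); D=w["depth"]; K=w["camera_matrix"]; T=w["cam_to_world"]
v,u=np.mgrid[230:384,0:512]; d=D[230:384]; ok=(d>0.02)&(d<0.3)
p=np.c_[(u[ok]-K[0,2])/K[0,0]*d[ok],(v[ok]-K[1,2])/K[1,1]*d[ok],d[ok]]@T[:3,:3].T+T[:3,3]
t=(p-o["tool_pos"])@M*1000
for s in (t[t[:,2]<-30],t[t[:,2]>30]):
    f=s[s[:,1]>-40]; print(len(s),np.percentile(f,[0,1,50,99,100],axis=0).round(0))
E
```

```text
[[-0.955 -0.     0.295]
 [-0.295  0.001 -0.955]
 [-0.    -1.    -0.001]]
11519 [[-12. -40. -58.]
 [-11. -40. -57.]
 [ -7. -30. -44.]
 [ 11. -14. -43.]
 [ 12. -13. -43.]]
11203 [[-12. -40.  41.]
 [-11. -40.  42.]
 [ -6. -30.  42.]
 [ 11. -14.  55.]
 [ 12. -13.  56.]]
```

```bash
cat >> h.py <<'E'
def tool_for(C,yawdeg,along,off):
    """C world tray centre, yaw world deg; TCP xy at along*u + off*n (n= front side), m"""
    a=np.radians(yawdeg); u=np.array([-np.sin(a),np.cos(a)]); n=np.array([-np.cos(a),-np.sin(a)])
    return np.asarray(C)[:2]+along*u+off*n
E
python3 - <<'E'
from h import *
o=monitor.get_obs()
p=tool_for((.483,.048),12,-.04,.045); print(p, w2b((.483,.048)))
print(go(o,[*p,.08],102))
d=__import__("pickle").load(open("im0.pkl","rb"))
# look-alike ends
print(cast(d["top"],[(303,230),(309,223),(372,276),(222,247),(170,312)],.026).round(3))
E
```

```text
[ 0.44729983 -0.00048193] [-0.19010582  0.05639839]
(array([-42.72,  15.12, -49.21]), np.float64(0.09), np.float64(-72.8), array([-0.   ,  0.001, -1.   ]))
[[ 0.415 -0.107  0.026]
 [ 0.435 -0.125  0.026]
 [ 0.284 -0.295  0.026]
 [ 0.371  0.126  0.026]
 [ 0.193  0.272  0.026]]
```

servo_tool(
  commands=[0,0,0,-2.6,0,-3,0.6,0,0,0,-2.6,0,-3,0.6,0,0,0,-2.6,0,-3,0.6,0,0,0,-2.6,0,-3,0.6,0,0,0,-2.6,0,-3,0.6,0,0,0,-2.6,0,-3,0.6,0,0,0,-2.6,0,-3,0.6,0,0,0,-2.6,0,-3,0.6,0,0,0,-2.6,0,-3,0.6,0,0,0,-2.6,0,-3,0.6,0,0,0,-2.6,0,-3,0.6,0,0,0,-2.6,0,-3,0.6,0,0,0,-2.6,0,-3,0.6,0,0,0,-2.6,0,-3,0.6,0,0,0,-2.6,0,-3,0.6,0,0,0,-2.6,0,-3,0.6,0,0.09,0,0,0,0,0.6,0,0,0,0,0,0,0.6],
)

```text
t: 2.1
tool_pos: [0.4492, 0.0074, 0.2317]
tool_rot: [-0.209, 2.107, -2.112]
contact_force: [-0.2, -0.6, -0.8]
opening: 0.0514
```

```bash
python3 - <<'E'
from h import *
o=monitor.get_obs(); print(o["t"],o["tool_pos"],o["q"],o["opening"])
p=tool_for((.483,.048),12,-.04,.045)
print(go(o,[*p,.009],102))
M=R.from_rotvec(o["tool_rot"]).as_matrix()
w=viewer.get_image("wrist"); crop(w,0,0,512,384,1,"pics/w1.png")
D=w["depth"]; K=w["camera_matrix"]; T=w["cam_to_world"]
v,u=np.mgrid[200:384,0:512]; d=D[200:384]; ok=(d>0.02)&(d<0.3)
q=np.c_[(u[ok]-K[0,2])/K[0,0]*d[ok],(v[ok]-K[1,2])/K[1,1]*d[ok],d[ok]]@T[:3,:3].T+T[:3,3]
t=(q-o["tool_pos"])@M*1000
t=t[(t[:,1]>-30)&(t[:,1]<10)]
print(np.percentile(t,[0,1,50,99,100],axis=0).round(0))
E
```

```text
2.1 [0.44921231 0.0074231  0.23166275] [-1.49207954e-01 -3.96775229e-01  2.00774974e+00 -2.92841795e-04
  1.52226549e+00  1.21636694e+00] 0.05138088444285611
(array([ 0.52, 22.27,  0.66]), np.float64(-0.004), np.float64(-78.2), array([ 0.008, -0.002, -1.   ]))
[[-12. -30. -40.]
 [-11. -30. -40.]
 [ -7. -20. -26.]
 [ 11.  -4.  38.]
 [ 12.  -3.  39.]]
```

View pics/w1.png

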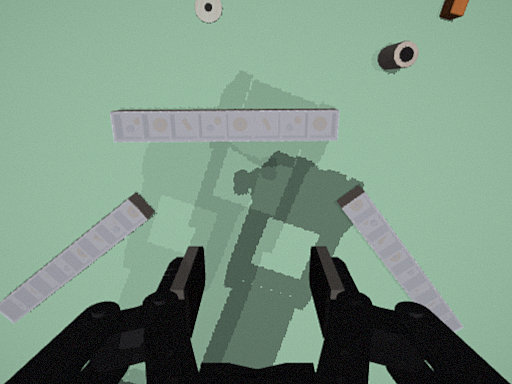

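The wrist picture shows the tray's lid square to the jaws. Its corners are at (111,110), (337,108), (338,141) and (113,143), and the post top is at (405,54).

```bash
python3 - <<'E'
from h import *
w=viewer.get_image("wrist")
P=cast(w,[(111.5,110.5),(336.5,108.5),(338,140),(114,142)],.026)[:,:2]
print(P.round(4).tolist(),P.mean(0)); d=(P[0]+P[3]-P[1]-P[2])/2; print("len",np.linalg.norm(d),"wid",np.linalg.norm(P[0]-P[3]),"yaw",np.degrees(np.arctan2(-d[0],d[1])))
print("post",cast(w,(405,54),.045),"cap",cast(w,(208,8),0))
o=monitor.get_obs(); print(go(o,[*tool_for(P.mean(0),12,-.04,.045),.009],102))
E
```

```text
[[0.4737, 0.167], [0.5235, -0.062], [0.4922, -0.0728], [0.4412, 0.1622]] [0.48265031 0.04858825]
len 0.23736206473587515 wid 0.032914344842736344 yaw 12.267588132872499
post [[ 0.58462712 -0.10627672  0.045     ]] cap [[0.59215367 0.0879279  0.        ]]
(array([ 0.51, 22.27,  0.51]), np.float64(-0.005), np.float64(-78.3), array([ 0.008, -0.001, -1.   ]))
```

servo_tool(
  commands=[0,0,0,0.5,4,0.5,0.6,0,0,0,0,4.5,0,0.6,0,0,0,0,4.5,0,0.6,0,0,0,0,4.5,0,0.6,0,0,0,0,2,0,0.6,0,0,0,0,1,0,0.6],
)

```text
t: 2.8
tool_pos: [0.4508, -0.0066, 0.0258]
tool_rot: [-0.191, 2.098, -2.112]
contact_force: [0.0, 0.2, -0.2]
opening: 0.0513
```

```bash
python3 - <<'E'
from h import *
o=monitor.get_obs(); print(o["t"],o["tool_pos"],o["contact_force"])
print(go(o,[*tool_for((.4827,.0486),12.3,-.04,.028),.009],102.3))
E
```

```text
2.8 [ 0.45084288 -0.00658941  0.02579351] [ 0.03589003  0.19624337 -0.20482749]
(array([-1.44,  1.7 , -0.75]), np.float64(-0.012), np.float64(-78.4), array([ 0.022, -0.005, -1.   ]))
```

```bash
cat >> h.py <<'E'
def go(o,tgt,zdir=None):
    M=R.from_rotvec(o["tool_rot"]).as_matrix()
    s=M.T@(np.asarray(tgt)-o["tool_pos"])*100
    z=M[:,2]; a=np.degrees(np.arctan2(z[1],z[0]))
    g=a if zdir is None else a+(zdir-a+90)%180-90
    g=np.radians(g); zd=np.array([np.cos(g),np.sin(g),0]); yd=np.array([0,0,-1.])
    Md=np.c_[np.cross(yd,zd),yd,zd]
    return "rot",R.from_matrix(M.T@Md).as_rotvec().round(3),"shift cm",s.round(2)
E
python3 - <<'E'
from h import *
o=monitor.get_obs()
print(go(o,[*tool_for((.4827,.0486),12.3,-.04,.032),.009],102.3))
E
```

```text
('rot', array([-0.009, -0.012, -0.021]), 'shift cm', array([-1.04,  1.69, -0.74]))
```

servo_tool(
  commands=[-0.009,-0.012,-0.021,0,0.8,-0.7,0.6,0,0,0,0,0.8,0,0.6,0,0,0,-0.5,0,0,0.6,0,0,0,-0.5,0,0,0.6,0,0,0,0,0,0,0.6],
)

```text
t: 3.3
tool_pos: [0.4611, -0.0004, 0.0103]
tool_rot: [-0.222, 2.107, -2.11]
contact_force: [0.5, 0.4, 0.6]
opening: 0.0512
```

```bash
python3 - <<'E'
from h import *
o=monitor.get_obs(); print(o["t"],o["tool_pos"],o["contact_force"])
print(go(o,[*tool_for((.4827,.0486),12.3,-.04,.027),.009],102.3))
E
```

```text
3.3 [ 4.61086476e-01 -4.40489123e-04  1.02897435e-02] [0.45438039 0.44288057 0.55484174]
('rot', array([-0.002, -0.003, -0.002]), 'shift cm', array([-0.46,  0.13, -0.33]))
```

servo_tool(
  commands=[0,0,0,-0.5,0.1,0,0.6,0,-0.036,0,-0.5,0,0.1,0.6,0,-0.036,0,-0.5,0,0.1,0.6,0,-0.036,0,-0.5,0,0.1,0.6,0,-0.036,0,-0.5,0,0.1,0.6,0,0,0,0,0,0,0.6],
)

```text
t: 3.9
tool_pos: [0.4899, 0.0018, 0.012]
tool_rot: [-0.365, 2.018, -2.026]
contact_force: [-0.9, -0.5, -0.4]
opening: 0.0512
```

```bash
python3 - <<'E'
from h import *
o=monitor.get_obs(); print(o["t"],o["tool_pos"],o["contact_force"],go(o,o["tool_pos"],90+29))
s=viewer.get_image("scene"); crop(s,80,100,340,310,3,"pics/s2.png")
E
```

```text
3.9 [0.48988882 0.00178757 0.01204633] [-0.88714349 -0.45364273 -0.44799242] ('rot', array([-0.005, -0.144, -0.004]), 'shift cm', array([0., 0., 0.]))
```

View pics/s2.png

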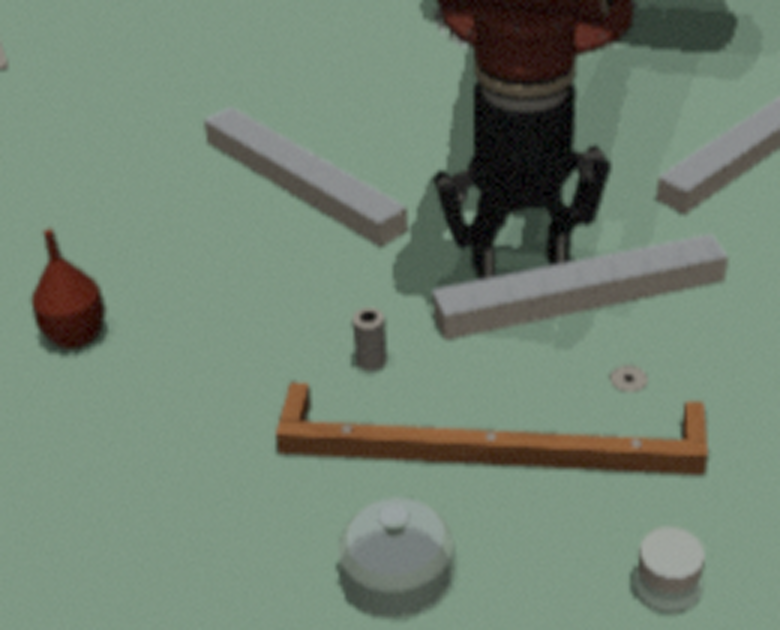

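The scene picture shows the tray turning as planned. Its right end is at about crop (440,310), and it is well clear of the post at (370,340).

servo_tool(
  commands=[0,-0.037,0,-0.5,0.1,0.1,0.6,0,-0.037,0,-0.5,0.1,0.1,0.6,0,-0.037,0,-0.5,0.1,0.1,0.6,0,-0.037,0,-0.5,0.1,0.1,0.6,0,0,0,0,0,0,0.6],
)

```text
t: 4.45
tool_pos: [0.5096, 0.0057, 0.0093]
tool_rot: [-0.502, 1.928, -1.938]
contact_force: [0.3, 0.7, -0.9]
opening: 0.0515
```

```bash
cat >> h.py <<'E'
def tray(n="scene",seed=None,sat=36,vmin=60):
    im=viewer.get_image(n); return im
E
python3 - <<'E'
from h import *
o=monitor.get_obs(); print(o["t"],o["tool_pos"],o["contact_force"],go(o,o["tool_pos"],90+29))
s=viewer.get_image("scene"); crop(s,170,150,340,260,4,"pics/s3.png")
t=viewer.get_image("top"); crop(t,190,130,330,230,5,"pics/t3.png")
E
```

```text
4.45 [0.50962974 0.00574445 0.00934571] [ 0.28912802  0.71269755 -0.94624928] ('rot', array([-0.006,  0.006, -0.002]), 'shift cm', array([0., 0., 0.]))
```

View pics/s3.png

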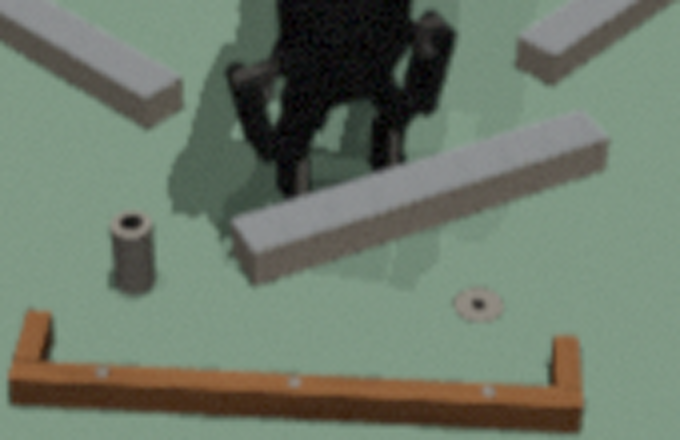

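View pics/t3.png

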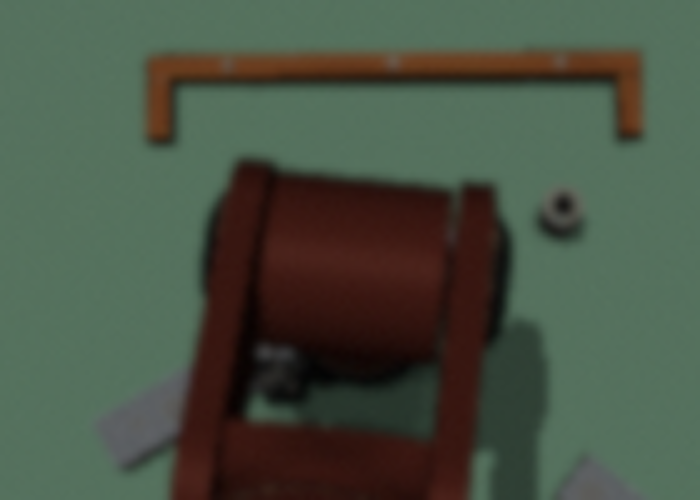

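In the scene crop the lid's corners are at (233,222), (253,250), (608,142) and (583,113). The arm hides most of the tray from the top camera.

```bash
cat >> h.py <<'E'
def pose(im,px,z=.026):
    """px: right-front,right-back,left-back,left-front lid corners"""
    P=cast(im,px,z)[:,:2]; c=P.mean(0); d=(P[2]+P[3]-P[0]-P[1])/2
    yaw=np.degrees(np.arctan2(-d[0],d[1])); bw=w2b(P)*1000
    print("C",c.round(4),"yaw",yaw.round(2),"len",np.linalg.norm(d).round(4),"bayC",(w2b(c)*1000).round(1),"phi",(yaw-np.degrees(TH)).round(2),"corners bay",bw.round(0).tolist())
    return c,yaw
E
python3 - <<'E'
from h import *
s=viewer.get_image("scene")
f=lambda u,v:(170+u/4,150+v/4)
c,y=pose(s,[f(233,222),f(253,250),f(608,142),f(583,113)])
o=monitor.get_obs()
print("post bay",w2b((.5846,-.107))*1000)
a=np.radians(y);n=np.array([-np.cos(a),-np.sin(a)]);u=np.array([-np.sin(a),np.cos(a)])
r=o["tool_pos"][:2]-c; print("tool along,off",r@u,r@n)
E
```

```text
C [0.5143 0.058 ] yaw 28.55 len 0.2373 bayC [-159.   67.] phi 29.64 corners bay [[-112.0, -43.0], [-89.0, -29.0], [-203.0, 177.0], [-232.0, 163.0]]
post bay [-85.57933337 -96.6433531 ]
tool along,off -0.04352779664166916 0.029491654518218387
```

servo_tool(
  commands=[-0.006,0,-0.002,0.8,0,0,0.6,0,0,0,0,0,-2,0.6,0,0,0,0,0,-2.3,0.6,0,0,0,-0.4,0,0,0.6,0,0,0,-0.4,0,0,0.6,0,0,0,-0.5,0,0,0.6,0,0,0,-0.5,0,0,0.6,0,0,0,-0.5,0,0,0.6,0,0,0,-0.5,0,0,0.6,0,0,0,-0.5,0,0,0.6,0,0,0,0,0,0,0.6],
)

```text
t: 5.7
tool_pos: [0.5104, 0.0534, 0.0094]
tool_rot: [-0.504, 1.939, -1.94]
contact_force: [-0.7, -0.4, -0.5]
opening: 0.0513
```

```bash
python3 - <<'E'
from h import *
o=monitor.get_obs(); print(o["t"],o["tool_pos"],o["contact_force"],go(o,o["tool_pos"],90+29))
s=viewer.get_image("scene"); crop(s,170,150,340,260,4,"pics/s4.png")
E
```

```text
5.7 [0.51037898 0.05339649 0.00944698] [-0.69224043 -0.41371851 -0.53005316] ('rot', array([ 0.   , -0.001,  0.003]), 'shift cm', array([0., 0., 0.]))
```

View pics/s4.png

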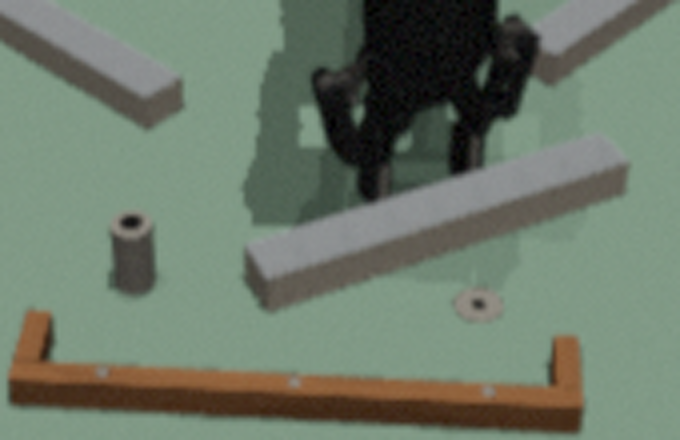

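The lid's corners are now at crop (247,247), (266,276), (629,164) and (604,136). The tray was carried over parallel.

servo_tool(
  commands=[0,0,0,1.5,0,0,0.6,0,0,0,0,-4,0,0.3,0,0,0,0,-3,0,0,0,0,0,0,0,-4,0,0,0,0,0,0,-4,0],
)

```text
t: 6.25
tool_pos: [0.4608, 0.1154, 0.0824]
tool_rot: [-0.491, 1.941, -1.942]
contact_force: [-0.3, 0.2, -0.2]
opening: 0.0001
```

```bash
python3 - <<'E'
from h import *
s=viewer.get_image("scene")
f=lambda u,v:(170+u/4,150+v/4)
c,y=pose(s,[f(247,247),f(266,276),f(629,164),f(604,136)])
o=monitor.get_obs(); print(o["opening"],o["tool_pos"])
print(go(o,[*tool_for(c,y,.160,0),.009],90+y))
E
```

```text
C [0.5358 0.0681] yaw 28.19 len 0.2383 bayC [-137.7   77.5] phi 29.28 corners bay [[-91.0, -33.0], [-68.0, -20.0], [-183.0, 188.0], [-209.0, 175.0]]
0.00010621001002288292 [0.45842358 0.11955577 0.08230755]
('rot', array([ 0.003,  0.01 , -0.003]), 'shift cm', array([-4.44,  7.36, -7.75]))
```

servo_tool(
  commands=[0,0.01,0,0,0,-3.8,0,0,0,0,0,0,-3.9,0,0,0,0,-2.2,0,0,0,0,0,0,-2.2,0,0,0,0,0,0,0,0,0,0],
)

```text
t: 6.8
tool_pos: [0.46, 0.2141, 0.0842]
tool_rot: [-0.48, 1.946, -1.935]
contact_force: [-0.5, -0.5, 0.7]
opening: -0.0001
```

```bash
python3 - <<'E'
from h import *
o=monitor.get_obs(); print(o["tool_pos"])
print(go(o,[*tool_for((.5358,.0681),28.2,.160,0),.009],90+28.2))
w=viewer.get_image("wrist"); crop(w,0,0,512,384,1,"pics/w5.png")
E
```

```text
[0.46000373 0.2141436  0.08416611]
('rot', array([ 0.003,  0.003, -0.011]), 'shift cm', array([0.31, 7.51, 0.47]))
```

View pics/w5.png

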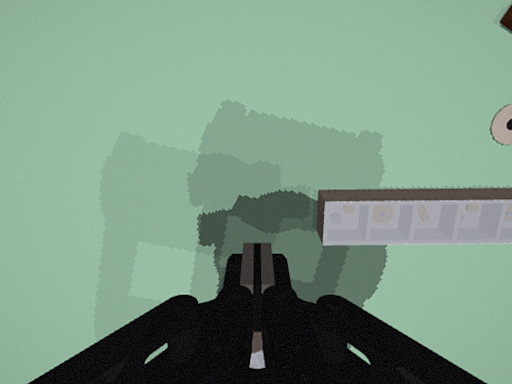

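The wrist picture shows the tray's left end, with lid corners at (320,201) and (323,244). I'll check the sideways centring from these.

```bash
python3 - <<'E'
from h import *
w=viewer.get_image("wrist"); o=monitor.get_obs(); M=R.from_rotvec(o["tool_rot"]).as_matrix()
P=cast(w,[(320,201),(323,244),(511,201),(511,243)],.026)
print(P.round(4).tolist()); print(((P-o["tool_pos"])@M*1000).round(1))
print([np.degrees(np.arctan2(-(P[i]-P[j])[0],(P[i]-P[j])[1])) for i,j in((0,2),(1,3))])
E
```

```text
[[0.487, 0.1824, 0.026], [0.4613, 0.1641, 0.026], [0.5465, 0.0724, 0.026], [0.5231, 0.0513, 0.026]]
[[-10.3  57.5  40.6]
 [ 21.   57.2  44.6]
 [-10.5  57.1 165.7]
 [ 20.   56.8 173.2]]
[np.float64(28.37565834891293), np.float64(28.738526642882736)]
```

servo_tool(
  commands=[0.003,-0.004,-0.011,0.45,2,0,0,0,0,0,0,3,0,0,0,0,0,0,2,0,0,0,0,0,0,0.5,0,0,0,0,0,0,0,1,0,0,0,0,0,0,1,0,0,0,0,0,0,0,0],
)

```text
t: 7.6
tool_pos: [0.4596, 0.1877, 0.0019]
tool_rot: [-0.5, 1.944, -1.949]
contact_force: [0.8, 0.5, 0.5]
opening: 0.0003
```

```bash
python3 - <<'E'
from h import *
w=viewer.get_image("wrist"); crop(w,0,0,512,384,1,"pics/w6.png")
o=monitor.get_obs(); print(o["tool_pos"],go(o,o["tool_pos"],90+28.4))
E
```

```text
[0.45962263 0.18804063 0.0020401 ] ('rot', array([-0.   , -0.   ,  0.007]), 'shift cm', array([0., 0., 0.]))
```

View pics/w6.png

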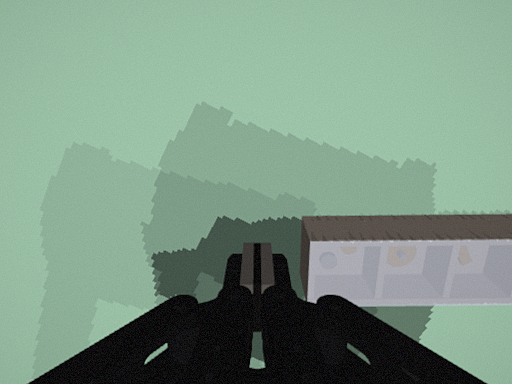

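```bash
python3 - <<'E'
from h import *
w=viewer.get_image("wrist"); o=monitor.get_obs(); M=R.from_rotvec(o["tool_rot"]).as_matrix()
P=cast(w,[(309,241),(310,303),(511,241),(511,303)],.026)
print(((P-o["tool_pos"])@M*1000).round(1))
E
```

```text
[[-22.2 -24.   20.9]
 [  8.  -23.8  22.9]
 [-22.1 -23.9 102.8]
 [  8.1 -23.7 110.6]]
```

servo_tool(
  commands=[0,0,0.007,-0.8,-0.6,0,0,0,0,0,0,0,0,0],
)

```text
t: 7.9
tool_pos: [0.4685, 0.1928, 0.0101]
tool_rot: [-0.488, 1.943, -1.943]
contact_force: [0.7, -0.1, 0.6]
opening: 0.0001
```

```bash
python3 - <<'E'
from h import *
w=viewer.get_image("wrist"); crop(w,0,0,512,384,1,"pics/w7.png")
o=monitor.get_obs(); print(o["tool_pos"],go(o,o["tool_pos"],90+28.4))
r=o["tool_pos"][:2]-np.array([.5358,.0681]); a=np.radians(28.3); print(r@[-np.sin(a),np.cos(a)],r@[-np.cos(a),-np.sin(a)])
E
```

```text
[0.46756356 0.19263149 0.00941958] ('rot', array([-0.001,  0.   , -0.002]), 'shift cm', array([0., 0., 0.]))
0.14199724702019714 0.0010417340500681355
```

View pics/w7.png

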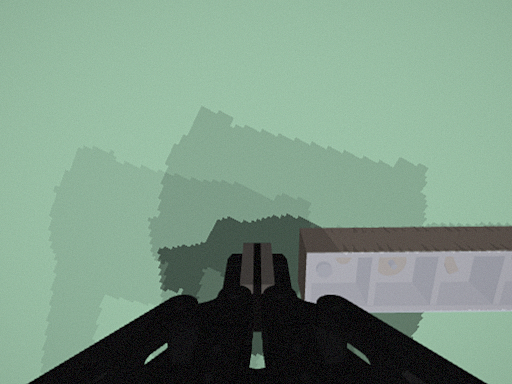

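servo_tool(
  commands=[0,0,0,0,0,0.5,0,0,0,0,0,0,0.5,0,0,0,0,0,0,0.5,0,0,0,0,0,0,0.5,0,0,0,0,0,0,0.5,0,0,0,0,0,0,0.5,0,0,0,0,0,0,0,0],
)

```text
t: 8.65
tool_pos: [0.4828, 0.1652, 0.0099]
tool_rot: [-0.49, 1.945, -1.941]
contact_force: [-0.3, -0.4, -0.1]
opening: -0.0002
```

```bash
python3 - <<'E'
from h import *
o=monitor.get_obs(); print(o["tool_pos"],o["contact_force"],go(o,o["tool_pos"],90+28.4))
r=o["tool_pos"][:2]-np.array([.5358,.0681]); a=np.radians(28.3); print(r@[-np.sin(a),np.cos(a)],r@[-np.cos(a),-np.sin(a)])
s=viewer.get_image("scene"); crop(s,170,150,340,260,4,"pics/s8.png")
E
```

```text
[0.48284    0.1651969  0.00989251] [-0.34224865 -0.36950876 -0.07632539] ('rot', array([ 0.001,  0.001, -0.002]), 'shift cm', array([0., 0., 0.]))
0.11059933507594466 0.0005975814970767416
```

View pics/s8.png

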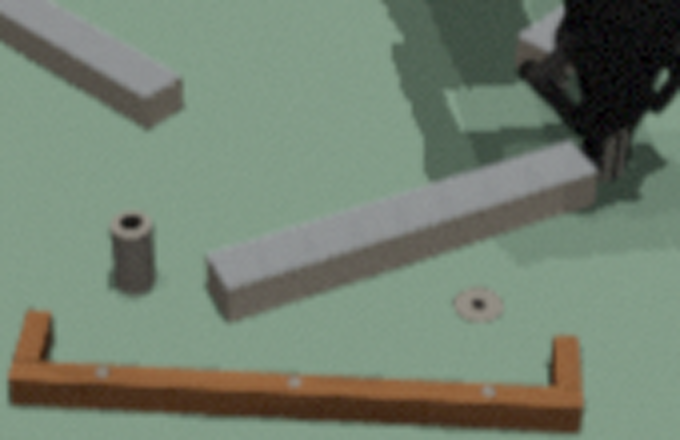

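The tray's lid corners are now at crop (207,258), (231,290), (597,175) and (573,143).

```bash
cat >> h.py <<'E'
def plan(c,y):
    a=np.radians(y-np.degrees(TH)); C=w2b(c)*1000; u=np.array([-np.sin(a),np.cos(a)]); n=np.array([-np.cos(a),-np.sin(a)])
    P=np.array([-85.6,-96.6]); r=P-C; print("post clearance n",r@n-28,"u (right end past post if > -120)",r@u)
    for s in range(0,100,10):
        Cs=C-s*u; print(s,"C",Cs.round(),"R",(Cs-120*u-16*n).round(),"rf",(Cs-120*u+16*n).round()) if s%20==0 else 0
E
python3 - <<'E'
from h import *
s=viewer.get_image("scene")
f=lambda u,v:(170+u/4,150+v/4)
c,y=pose(s,[f(207,258),f(231,290),f(597,175),f(573,143)]); plan(c,y)
o=monitor.get_obs(); r=o["tool_pos"][:2]-c; a=np.radians(y); print(r@[-np.sin(a),np.cos(a)],r@[-np.cos(a),-np.sin(a)])
E
```

```text
C [0.5464 0.0483] yaw 28.5 len 0.2391 bayC [-126.7   57.9] phi 29.59 corners bay [[-80.0, -54.0], [-55.0, -38.0], [-171.0, 168.0], [-201.0, 156.0]]
post clearance n 12.505628004234055 u (right end past post if > -120) -154.65966926711707
0 C [-127.   58.] R [-54. -39.] rf [-81. -54.]
20 C [-117.   40.] R [-44. -56.] rf [-72. -72.]
40 C [-107.   23.] R [-34. -73.] rf [-62. -89.]
60 C [-97.   6.] R [-24. -91.] rf [ -52. -107.]
80 C [-87. -12.] R [ -14. -108.] rf [ -42. -124.]
0.13339013459461346 0.00019507067211262542
```

servo_tool(
  commands=[0,0,0,0,0,0.5,0,0,0,0,0,0,0.5,0,0,0,0,0,0,0.5,0,0,0,0,0,0,0.5,0,0,0,0,0,0,0.5,0,0,0,0,0,0,0.5,0,0,0,0,0,0,0.5,0,0,0,0,0,0,0.5,0,0,0,0,0,0,0.5,0,0,0,0,0,0,0,0],
)

```text
t: 9.75
tool_pos: [0.5056, 0.1228, 0.0097]
tool_rot: [-0.492, 1.946, -1.94]
contact_force: [-0.7, 0.1, 1.2]
opening: -0.0001
```

```bash
python3 - <<'E'
from h import *
o=monitor.get_obs(); print(o["tool_pos"],o["contact_force"],go(o,o["tool_pos"],90+28.4))
s=viewer.get_image("scene"); crop(s,170,150,340,260,4,"pics/s9.png")
E
```

```text
[0.50555893 0.12275608 0.00966415] [-0.65986986  0.08296737  1.21117703] ('rot', array([ 0.002,  0.001, -0.002]), 'shift cm', array([0., 0., 0.]))
```

View pics/s9.png

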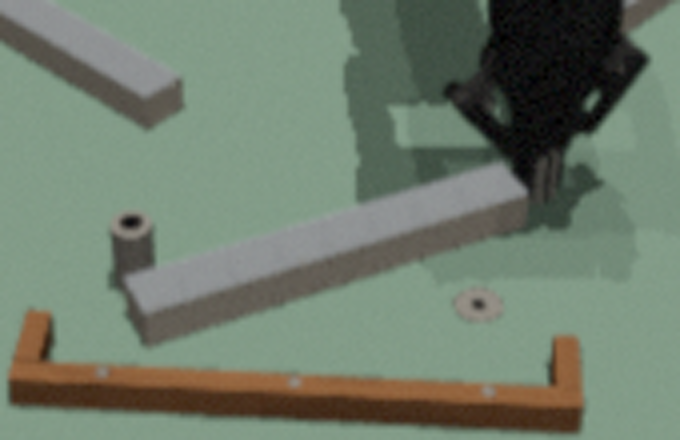

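The right end is now behind the post. The lid's corners are at crop (125,283), (150,315), (527,196) and (502,162).

```bash
python3 - <<'E'
from h import *
s=viewer.get_image("scene")
f=lambda u,v:(170+u/4,150+v/4)
c,y=pose(s,[f(126,281),f(150,316),f(527,196),f(503,162)]); plan(c,y)
o=monitor.get_obs(); r=o["tool_pos"][:2]-c; a=np.radians(y); print(r@[-np.sin(a),np.cos(a)],r@[-np.cos(a),-np.sin(a)])
E
```

```text
C [0.5681 0.0058] yaw 28.72 len 0.2383 bayC [-104.2   15.8] phi 29.81 corners bay [[-58.0, -96.0], [-32.0, -79.0], [-148.0, 126.0], [-179.0, 113.0]]
post clearance n 11.729107120506555 u (right end past post if > -120) -106.81478035631687
0 C [-104.   16.] R [-31. -80.] rf [-58. -96.]
20 C [-94.  -2.] R [-21. -98.] rf [ -49. -114.]
40 C [-84. -19.] R [ -11. -115.] rf [ -39. -131.]
60 C [-74. -36.] R [  -1. -132.] rf [ -29. -148.]
80 C [-64. -54.] R [   9. -150.] rf [ -19. -166.]
0.13300556281210146 -0.001244799943012384
```

servo_tool(
  commands=[0,0,0,0,0,0.5,0,0,0,0,0,0,0.5,0,0,0,0,0,0,0.5,0,0,0,0,0,0,0.5,0,0,0,0,0,0,0.5,0,0,0,0,0,0,0.5,0,0,0,0,0,0,0.2,0,0,0,0,0,0,-0.3,0,0,0,0,0,0,-2,0,0,0,0,0,-4,0,0,0,0,0,0,-4,0,0.3],
)

```text
t: 10.95
tool_pos: [0.505, 0.112, 0.084]
tool_rot: [-0.508, 1.952, -1.945]
contact_force: [1.0, -0.5, 0.9]
opening: 0.0133
```

```bash
python3 - <<'E'
from h import *
o=monitor.get_obs(); print(o["tool_pos"],o["contact_force"],go(o,o["tool_pos"],90+28.4))
s=viewer.get_image("scene"); crop(s,170,150,340,260,4,"pics/s10.png")
w=viewer.get_image("wrist"); crop(w,0,0,512,384,1,"pics/w10.png")
E
```

```text
[0.50502552 0.11204762 0.08395195] [ 1.04253673 -0.51315045  0.89343382] ('rot', array([0.007, 0.001, 0.013]), 'shift cm', array([0., 0., 0.]))
```

View pics/s10.png

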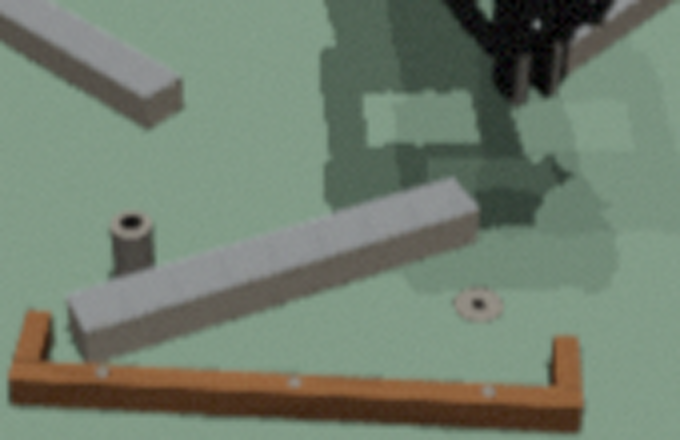

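View pics/w10.png

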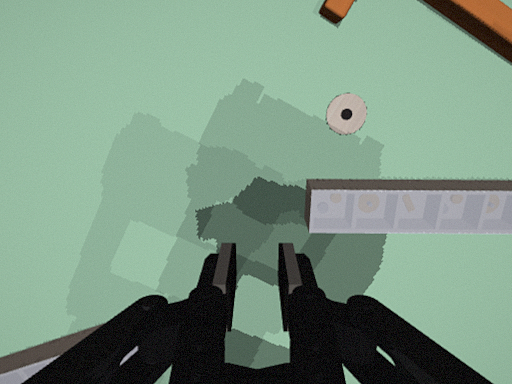

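The scene crop shows the right end inside the bay mouth behind the post, with lid corners at (68,298), (92,333), (479,211) and (455,178).

```bash
python3 - <<'E'
from h import *
s=viewer.get_image("scene")
f=lambda u,v:(170+u/4,150+v/4)
c,y=pose(s,[f(68,298),f(92,333),f(479,211),f(455,178)]); plan(c,y)
o=monitor.get_obs()
print(go(o,[*tool_for(c,y,.045,.045),.084],90+y))
E
```

```text
C [ 0.5835 -0.0232] yaw 28.42 len 0.2381 bayC [-88.2 -12.8] phi 29.51 corners bay [[-42.0, -125.0], [-17.0, -108.0], [-132.0, 98.0], [-162.0, 84.0]]
post clearance n 10.9570601495682 u (right end past post if > -120) -74.19069966913864
0 C [-88. -13.] R [ -15. -109.] rf [ -43. -125.]
20 C [-78. -30.] R [  -5. -127.] rf [ -33. -143.]
40 C [-69. -48.] R [   4. -144.] rf [ -23. -160.]
60 C [-59. -65.] R [  14. -162.] rf [ -14. -177.]
80 C [-49. -82.] R [  24. -179.] rf [  -4. -195.]
('rot', array([0.004, 0.   , 0.005]), 'shift cm', array([ 4.33,  0.29, 10.99]))
```

servo_tool(
  commands=[0.004,0,0.005,2.2,0,0,0.6,0,0,0,2.1,0,2,0.6,0,0,0,0,0,4,0.6,0,0,0,0,0,4,0.6,0,0,0,0,0,1,0.6,0,0,0,0,0,0,0.6],
)

```text
t: 11.7
tool_pos: [0.5181, -0.008, 0.0793]
tool_rot: [-0.505, 1.946, -1.944]
contact_force: [0.2, 0.3, 0.1]
opening: 0.051
```

```bash
python3 - <<'E'
from h import *
o=monitor.get_obs(); print(o["tool_pos"])
print(go(o,[*tool_for((.5835,-.0232),28.4,.045,.045),.010],90+28.4))
w=viewer.get_image("wrist"); crop(w,0,0,512,384,1,"pics/w11.png")
E
```

```text
[ 0.51805767 -0.00802635  0.07931236]
('rot', array([0.003, 0.004, 0.009]), 'shift cm', array([-0.6 ,  6.93, -0.03]))
```

View pics/w11.png

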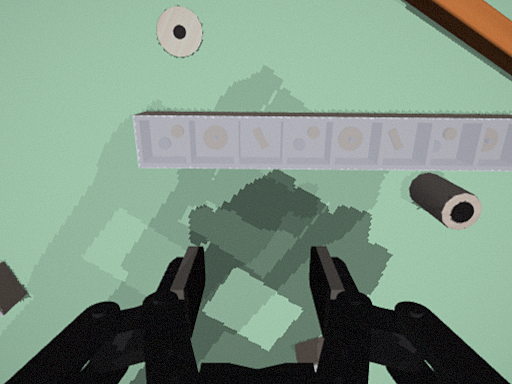

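The wrist picture shows the fingers in front of the tray's left half, with the post well off to the right at (455,205).

servo_tool(
  commands=[0.003,0.004,0.009,0,2,0,0.6,0,0,0,0,3,0,0.6,0,0,0,0,1.5,0,0.6,0,0,0,0,0,0,0.6],
)

```text
t: 12.15
tool_pos: [0.5149, -0.003, 0.0107]
tool_rot: [-0.498, 1.944, -1.94]
contact_force: [0.8, 0.7, 0.3]
opening: 0.0515
```

```bash
python3 - <<'E'
from h import *
o=monitor.get_obs(); print(o["tool_pos"])
print(go(o,[*tool_for((.5835,-.0232),28.4,.045,.028),.009],90+28.4))
E
```

```text
[ 0.51490509 -0.00300497  0.01068535]
('rot', array([0.003, 0.005, 0.001]), 'shift cm', array([-2.27,  0.16,  0.55]))
```

Next I close up to contact, then swing the tray about its right end.

servo_tool(
  commands=[0.003,0.005,0,-1,0.1,0.3,0.6,0,0,0,-0.8,0,0.2,0.6,0,0,0,-0.5,0,0,0.6,0,0.036,0,-0.6,0,-0.1,0.6,0,0.036,0,-0.6,0,-0.1,0.6,0,0.036,0,-0.6,0,-0.1,0.6,0,0.036,0,-0.6,0,-0.1,0.6,0,0.036,0,-0.6,0,-0.1,0.6,0,0,0,0,0,0,0.6],
)

```text
t: 13.05
tool_pos: [0.57, 0.025, 0.0152]
tool_rot: [-0.318, 2.049, -2.054]
contact_force: [-1.0, -0.8, 1.0]
opening: 0.0514
```

```bash
python3 - <<'E'
from h import *
o=monitor.get_obs(); print(o["t"],o["tool_pos"],o["contact_force"],go(o,o["tool_pos"],90-1.1))
s=viewer.get_image("scene"); crop(s,170,150,340,260,4,"pics/s12.png")
E
```

```text
13.05 [0.56998074 0.02504405 0.01523099] [-0.96489461 -0.80828254  1.03880527] ('rot', array([-0.003,  0.331, -0.004]), 'shift cm', array([0., 0., 0.]))
```

View pics/s12.png

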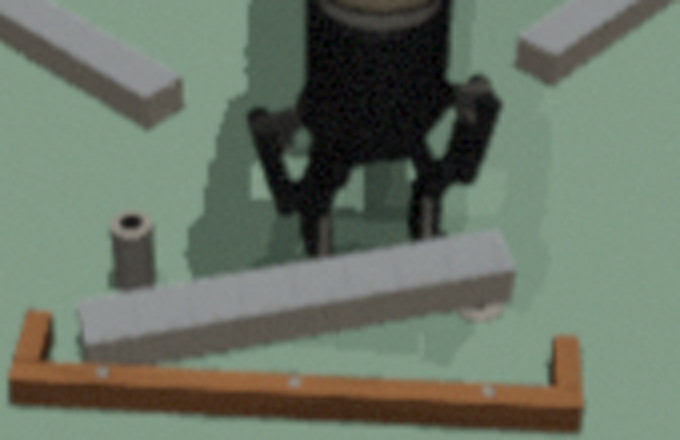

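The swing is under way. The lid's corners are at crop (80,304), (88,345), (515,268) and (500,232).

```bash
python3 - <<'E'
from h import *
s=viewer.get_image("scene")
f=lambda u,v:(170+u/4,150+v/4)
c,y=pose(s,[f(80,304),f(88,345),f(515,268),f(500,232)]); plan(c,y)
o=monitor.get_obs(); r=o["tool_pos"][:2]-c; a=np.radians(y); print(r@[-np.sin(a),np.cos(a)],r@[-np.cos(a),-np.sin(a)])
E
```

```text
C [ 0.6107 -0.0107] yaw 17.59 len 0.2391 bayC [-61.3   0.2] phi 18.67 corners bay [[-38.0, -118.0], [-8.0, -108.0], [-85.0, 117.0], [-115.0, 110.0]]
post clearance n 26.031538538871303 u (right end past post if > -120) -83.87566571489057
0 C [-61.   0.] R [  -8. -108.] rf [ -38. -119.]
20 C [-55. -19.] R [  -1. -127.] rf [ -32. -138.]
40 C [-48. -38.] R [   5. -146.] rf [ -25. -157.]
60 C [-42. -57.] R [  12. -165.] rf [ -19. -175.]
80 C [-36. -76.] R [  18. -184.] rf [ -12. -194.]
0.04629332973350154 0.028855458831982397
```

servo_tool(
  commands=[0,0.036,0,-0.6,0.2,0,0.6,0,0.036,0,-0.6,0.2,0,0.6,0,0.036,0,-0.6,0.2,0,0.6,0,0.036,0,-0.6,0.2,0,0.6,0,0.036,0,-0.6,0.1,0,0.6,0,0.036,0,-0.6,0.1,0,0.6,0,0,0,0,0,0,0.6],
)

```text
t: 13.85
tool_pos: [0.6036, 0.0325, 0.0069]
tool_rot: [-0.101, 2.171, -2.177]
contact_force: [0.2, 0.5, -0.6]
opening: 0.0512
```

```bash
python3 - <<'E'
from h import *
o=monitor.get_obs(); print(o["t"],o["tool_pos"],o["contact_force"],go(o,o["tool_pos"],90-1.1))
s=viewer.get_image("scene"); crop(s,170,150,340,260,4,"pics/s13.png")
E
```

```text
13.85 [0.60361752 0.03247062 0.00693532] [ 0.18887431  0.54456387 -0.56007061] ('rot', array([-0.003,  0.112,  0.001]), 'shift cm', array([0., 0., 0.]))
```

View pics/s13.png

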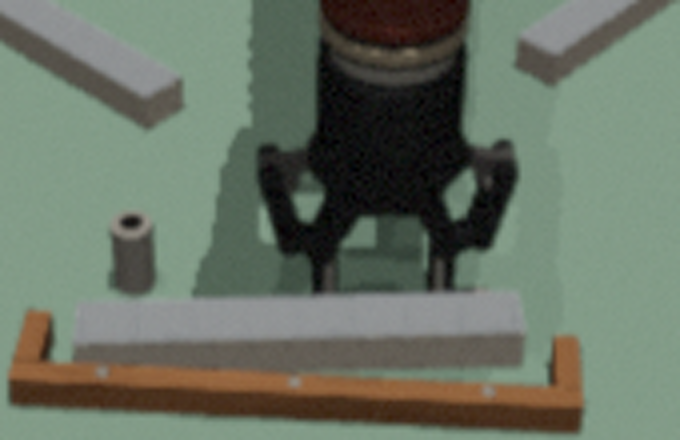

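```bash
python3 - <<'E'
from h import *
s=viewer.get_image("scene")
f=lambda u,v:(170+u/4,150+v/4)
c,y=pose(s,[f(79,302),f(74,344),f(525,330),f(519,290)])
o=monitor.get_obs(); r=o["tool_pos"][:2]-c; a=np.radians(y); print(r@[-np.sin(a),np.cos(a)],r@[-np.cos(a),-np.sin(a)])
E
```

```text
C [ 0.6345 -0.0098] yaw 5.48 len 0.239 bayC [-37.5   1.5] phi 6.57 corners bay [[-40.0, -119.0], [-8.0, -116.0], [-36.0, 121.0], [-67.0, 119.0]]
0.04498395135701651 0.027106737123696698
```

The lid's corners are at crop (79,302), (74,344), (525,330) and (519,290), and the tray is between both end strips. I'll finish the swing, then press it home from the middle.

servo_tool(
  commands=[0,0.037,0,-0.6,0,-0.1,0.6,0,0.037,0,-0.6,0,-0.1,0.6,0,0.036,0,-0.6,0,-0.1,0.6,0,0,0,0,0,0,0.6,0,0,0,0.8,-0.1,0,0.6,0,0,0,0,0,2.2,0.6,0,0,0,0,0,2.2,0.6,0,0,0,0,0,0,0.6],
)

```text
t: 14.75
tool_pos: [0.6079, -0.0081, 0.0085]
tool_rot: [-0.009, -2.211, 2.217]
contact_force: [-0.0, 0.5, 0.0]
opening: 0.0512
```

```bash
python3 - <<'E'
from h import *
o=monitor.get_obs(); print(o["t"],o["tool_pos"],o["contact_force"],go(o,o["tool_pos"],90-1.1), w2b(o["tool_pos"]))
s=viewer.get_image("scene"); crop(s,170,150,340,260,4,"pics/s14.png")
E
```

```text
14.75 [ 0.60794191 -0.00814379  0.00848522] [-0.00995577  0.50841541  0.01135516] ('rot', array([-0.003,  0.008,  0.003]), 'shift cm', array([0., 0., 0.])) [-0.06411979  0.00263848]
```

View pics/s14.png

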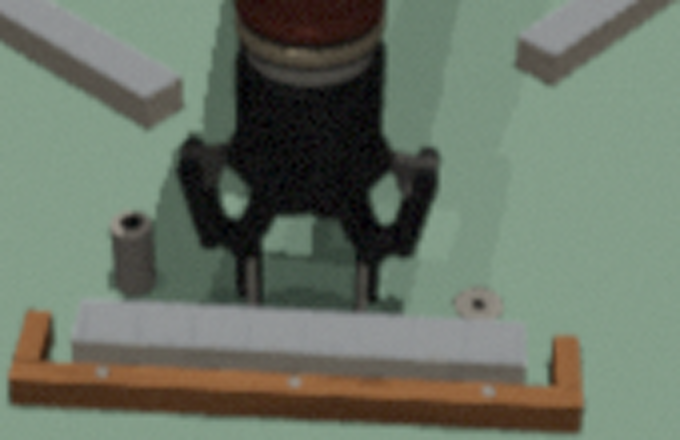

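The tray lies parallel to the back strip, about 12 mm short of it. Now the straight press home.

servo_tool(
  commands=[0,0.006,0,-0.4,0,0,0.6,0,0,0,-0.4,0,0,0.6,0,0,0,-0.4,0,0,0.6,0,0,0,-0.3,0,0,0.6,0,0,0,-0.2,0,0,0.6],
)

```text
t: 15.3
tool_pos: [0.6243, -0.0048, 0.0083]
tool_rot: [-0.009, -2.209, 2.213]
contact_force: [-2.8, -0.6, 2.1]
opening: 0.0511
```

servo_tool(
  commands=[0,0,0,-0.2,0,0,0.6,0,0,0,-0.2,0,0,0.6],
)

```text
t: 15.5
tool_pos: [0.6282, -0.0045, 0.0082]
tool_rot: [-0.006, -2.209, 2.212]
contact_force: [-2.9, -0.6, 2.0]
opening: 0.0513
```

servo_tool(
  commands=[0,0,0,-0.2,0,0,0.6,0,0,0,-0.2,0,0,0.6],
)

```text
t: 15.7
tool_pos: [0.6297, -0.0044, 0.008]
tool_rot: [0.003, -2.205, 2.208]
contact_force: [-13.6, 0.0, 10.7]
opening: 0.0516
```

servo_tool(
  commands=[0,0,0,-0.2,0,0,0.6,0,0,0,0,0,0,0.6],
)

```text
t: 15.9
tool_pos: [0.6293, -0.0044, 0.0078]
tool_rot: [0.011, -2.201, 2.204]
contact_force: [-0.6, 0.2, -0.0]
opening: 0.0514
```

servo_tool(
  commands=[0,0,0,1,0,0,0.6,0,0,0,1.5,0,0,0.6,0,0,0,2,-2,0,0.6,0,0,0,2,-4,0,0.6,0,0,0,2,-4,0,0.6,0,0,0,2,-3,0,0.6,0,0,0,0,0,0,0.6],
)

```text
t: 16.6
tool_pos: [0.5228, -0.0023, 0.1419]
tool_rot: [0.005, -2.206, 2.205]
contact_force: [-0.2, -0.5, 0.9]
opening: 0.0514
```

```bash
python3 - <<'E'
from h import *
o=monitor.get_obs(); print(o["t"],o["tool_pos"],o["contact_force"])
s=viewer.get_image("scene"); crop(s,170,200,340,260,4.5,"pics/s15.png")
w=viewer.get_image("wrist"); crop(w,0,0,512,384,1.5,"pics/w15.png")
t=viewer.get_image("top"); crop(t,190,80,400,220,3.5,"pics/t15.png")
E
```

```text
16.6 [ 0.52279892 -0.00230408  0.14193959] [-0.16649089 -0.4775634   0.91448278]
```

View pics/s15.png

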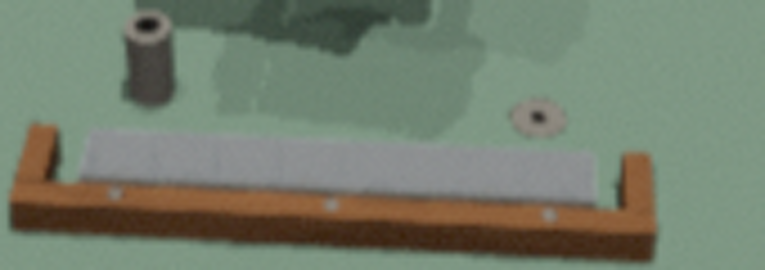

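View pics/w15.png

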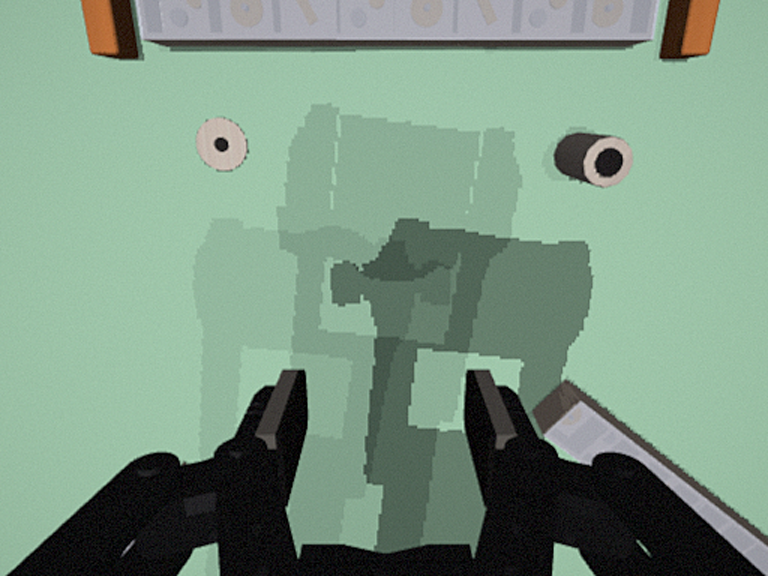

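View pics/t15.png

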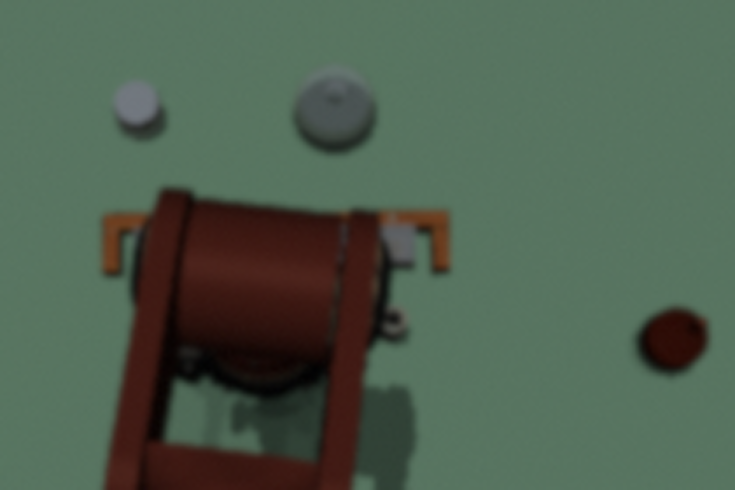

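The scene picture shows the tray lying along the back strip. I'll look down on the seam with the wrist camera to check for a gap or skew.

servo_tool(
  commands=[0,0,0,-2.5,-4,0,0.6,0,0,0,-3,-4,0,0.6,0,0,0,-3,-3,0,0.6,0,0,0,-3,0,0,0.6,0,0,0,0,0,0,0.6],
)

```text
t: 17.25
tool_pos: [0.6364, -0.0027, 0.2249]
tool_rot: [0.046, -2.192, 2.18]
contact_force: [-0.7, 0.1, -0.7]
opening: 0.0514
```

```bash
python3 - <<'E'
from h import *
o=monitor.get_obs(); print(o["t"],o["tool_pos"])
w=viewer.get_image("wrist"); crop(w,0,0,512,384,1.5,"pics/w16.png"); crop(w,70,20,270,220,3.5,"pics/w16l.png"); crop(w,240,20,440,220,3.5,"pics/w16r.png")
E
```

```text
17.25 [ 0.63644054 -0.00270771  0.22492135]
```

View pics/w16.png

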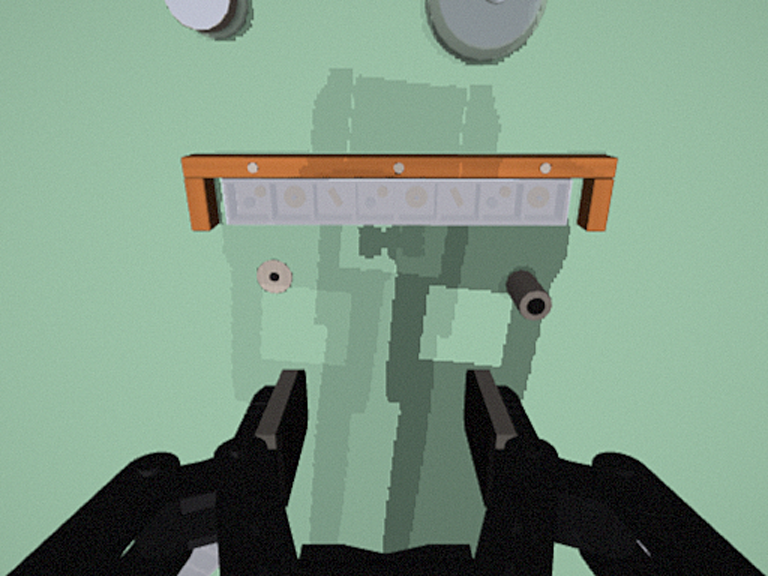

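```bash
python3 - <<'E'
from h import *
w=viewer.get_image("wrist"); crop(w,120,95,280,160,5,"pics/a.png"); crop(w,260,95,420,160,5,"pics/b.png")
a=cv2.imread("pics/a.png");b=cv2.imread("pics/b.png"); cv2.imwrite("pics/seam.png",np.vstack([a,b])[:600,:800])
hsv=cv2.cvtColor(w["frame"],cv2.COLOR_RGB2HSV)
for c in (155,180,230,270,320,350,375):
    print(c,[tuple(int(x) for x in hsv[r,c]) for r in range(114,124)])
E
```

```text
155 [(12, 174, 194), (13, 176, 201), (13, 187, 164), (11, 71, 107), (109, 18, 155), (120, 15, 192), (117, 14, 180), (115, 17, 168), (110, 23, 167), (108, 20, 166)]
180 [(12, 169, 193), (12, 181, 200), (13, 182, 168), (11, 70, 102), (109, 18, 155), (117, 12, 191), (120, 16, 180), (108, 17, 175), (115, 20, 167), (111, 15, 171)]
230 [(13, 179, 154), (12, 177, 161), (13, 193, 131), (7, 54, 99), (106, 16, 179), (111, 13, 197), (117, 14, 178), (120, 15, 186), (117, 14, 178), (131, 11, 181)]
270 [(12, 176, 174), (13, 174, 176), (13, 189, 155), (9, 96, 111), (106, 24, 183), (116, 19, 211), (114, 14, 181), (130, 13, 182), (123, 14, 180), (126, 14, 184)]
320 [(12, 176, 171), (12, 171, 180), (14, 188, 164), (12, 125, 116), (103, 24, 151), (118, 16, 192), (123, 14, 178), (109, 16, 174), (112, 16, 177), (124, 12, 175)]
350 [(12, 166, 193), (12, 174, 194), (14, 182, 185), (14, 123, 124), (120, 24, 162), (123, 13, 198), (117, 14, 182), (126, 14, 180), (120, 11, 181), (123, 13, 181)]
375 [(13, 179, 182), (13, 178, 189), (13, 187, 175), (11, 129, 115), (112, 25, 151), (120, 13, 189), (117, 15, 184), (117, 16, 171), (120, 19, 165), (110, 14, 164)]
```

View pics/seam.png

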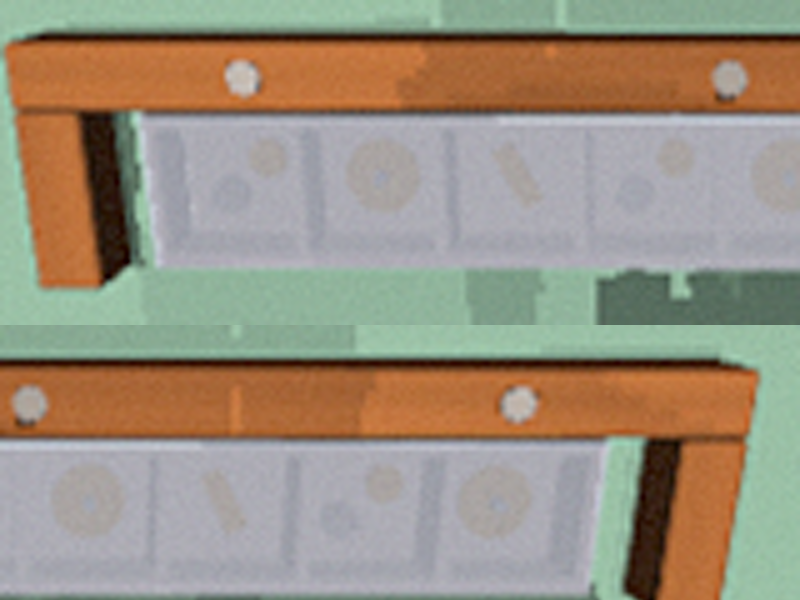

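```bash
python3 - <<'E'
from h import *
w=viewer.get_image("wrist")
for u in (160,370):
    e=cast(w,(u,103),.022)[0]; i=cast(w,(u,117.2),.022)[0]; b=cast(w,(u,117.8),.026)[0]; fr=cast(w,(u,148.4),.026)[0]
    print(u,(np.array([e[0],i[0],b[0],fr[0]])*1000).round(1), "gap",round((i[0]-b[0])*1000,1),"total",round((e[0]-fr[0])*1000,1))
print("strips/tray ends", cast(w,[(120+78/5,95+112/5),(120+142/5,95+115/5),(260+607/5,95+113/5),(260+683/5,95+113/5)],.024)[:,1].round(4))
print("jar",w2b(cast(w,(0,0),.035)))
E
```

```text
160 [686.9 672.6 672.7 640.7] gap -0.0 total 46.2
370 [684.  669.7 669.8 637.8] gap -0.0 total 46.2
strips/tray ends [ 0.1235  0.1104 -0.1293 -0.1449]
jar [[0.10167287 0.23717814]]
```

The wrist view gives no gap at either end of the seam: tray plus strip measures 46.2 mm at both ends, against 46 mm nominal. Both end strips are clear. The arm touches nothing, so I'll hand the job in.

```bash
python3 - <<'E'
from h import *
import pickle
from station import ticket
d=pickle.load(open("im0.pkl","rb"))["scene"]["frame"].astype(int); s=viewer.get_image("scene")["frame"].astype(int)
for n,(x0,y0,x1,y1) in dict(blower=(85,175,120,220),dome=(190,262,235,305),jar=(288,273,320,305),loupe=(405,205,428,230)).items():
    print(n,np.abs(d-s)[y0:y1,x0:x1].mean().round(2))
print(monitor.get_obs()["t"],monitor.get_obs()["contact_force"]); print(ticket.finish_job())
E
```

```text
blower 3.95
dome 4.39
jar 4.06
loupe 4.59
17.45 [-1.40073502 -0.39663792  0.40718985]
the job is handed in; nothing more can be done
None
```

The tray is home in the bay, and I handed the job in at 17.45 s of the 72 s allowed. I turned it about 30° by pushing its right half, then pushed it over parallel. Next I slid it endwise behind the lamp post from its left end and swung the left end in. A last push from the middle seated it against the back strip.

**Last checks:**
- **Seam:** the wrist camera showed no measurable gap at either end. Tray plus back strip measured 46.2 mm at both ends, against 46 mm nominal, so the tray is parallel to the strip. The tray stands 4 mm higher than the strip, so a gap of about 1 mm could be hidden from that view.
- **Ends:** the tray clears the end strips by about 13 mm on the left and 16 mm on the right.
- **Force:** the final push met the strip at about 14 N along the bench, with about 11 N upward on the tool. The reading was near zero afterwards, with the arm clear of everything.
- **Bystanders:** the blower, loupe, jar and dome look the same as at the start; their picture areas differ only by what looks like camera noise.

No check failed. The camera views disagreed with each other by a few millimetres at most along the way.

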